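Put the muddled thread racks right

TASK

Shoppers have muddled our two thread racks; put the four stray cones back, each upright and fully down on its own peg. On the long rack, yellow goes on the middle peg and orange on the end peg away from white, so that yellow stands between white and orange; on the square rack, sky blue goes directly in front of navy and mint directly in front of dark green (the front is the robot's side). Leave the white, navy and dark green cones and the pin tin where they are.

Things in the scene. Friction and masses are not known exactly. Their poses are not given: they have to be found in the camera images.
- long_rack: Long thread rack, fixed: mid-brown board 85 x 245 mm, 18 mm thick, with three upright pegs (8 mm thick, 45 mm above the board) at y = -80, 0, +80 mm, x = 0. Origin: centre of its underside; x away from the robot, y to the robot's left, z up. At the start white is on one end peg, sky blue on the other.
- square_rack: Square thread rack, fixed: dark-brown board 165 x 165 mm, 18 mm thick, with four upright pegs (8 mm thick, 45 mm above the board) at x = +-40 mm, y = +-40 mm. Origin: centre of its underside; x away from the robot (front row x = -40 mm), y to the robot's left, z up. At the start navy and dark green are on the back pegs, yellow on the front left one.
- white_mid (a point): White cone, already in its place on an end peg of the long rack; not to be moved. Hollow thread cone 85 mm tall, foot 46 mm across, thread 44 mm across near the foot to 34 mm at 72 mm up, small white tip; about 60 g; open below, hollow 29 mm wide, 51 mm deep. Point: on its axis, 42.5 mm above its foot; z up the axis.
- navy_mid (a point): Navy (very dark blue) cone, already in its place on a back peg of the square rack; not to be moved. Hollow thread cone 85 mm tall, foot 46 mm across, thread 44 mm across near the foot to 34 mm at 72 mm up, small white tip; about 60 g; open below, hollow 29 mm wide, 51 mm deep. Point: on its axis, 42.5 mm above its foot; z up the axis.
- green_mid (a point): Dark green cone, already in its place on a back peg of the square rack; not to be moved. Hollow thread cone 85 mm tall, foot 46 mm across, thread 44 mm across near the foot to 34 mm at 72 mm up, small white tip; about 60 g; open below, hollow 29 mm wide, 51 mm deep. Point: on its axis, 42.5 mm above its foot; z up the axis.
- yellow_mid (a point): Yellow cone, stray, on the front left peg of the square rack at the start. Hollow thread cone 85 mm tall, foot 46 mm across, thread 44 mm across near the foot to 34 mm at 72 mm up, small white tip; about 60 g; open below, hollow 29 mm wide, 51 mm deep. Point: on its axis, 42.5 mm above its foot; z up the axis. Grip the thread 55 to 65 mm above the foot (36 mm across).
- orange_mid (a point): Orange cone, stray, standing on the table at the start. Hollow thread cone 85 mm tall, foot 46 mm across, thread 44 mm across near the foot to 34 mm at 72 mm up, small white tip; about 60 g; open below, hollow 29 mm wide, 51 mm deep. Point: on its axis, 42.5 mm above its foot; z up the axis. Grip the thread 55 to 65 mm above the foot (36 mm across).
- sky_mid (a point): Sky blue (light blue) cone, stray, on an end peg of the long rack at the start. Hollow thread cone 85 mm tall, foot 46 mm across, thread 44 mm across near the foot to 34 mm at 72 mm up, small white tip; about 60 g; open below, hollow 29 mm wide, 51 mm deep. Point: on its axis, 42.5 mm above its foot; z up the axis. Grip the thread 55 to 65 mm above the foot (36 mm across).
- mint_mid (a point): Mint (pale green) cone, stray, standing on the table at the start. Hollow thread cone 85 mm tall, foot 46 mm across, thread 44 mm across near the foot to 34 mm at 72 mm up, small white tip; about 60 g; open below, hollow 29 mm wide, 51 mm deep. Point: on its axis, 42.5 mm above its foot; z up the axis. Grip the thread 55 to 65 mm above the foot (36 mm across).
- pin_tin: Round pin tin on the table, 66 mm across and 27 mm tall, steel with a dark pink lid; origin at the centre of its underside. A bystander, to be left alone.
There are look-alikes about, which are no part of the job. There is more than one size of the part that bears yellow_mid; the job needs the smaller.

How it is judged:
By the outcome, as a careful person would: the job done as asked, in the order asked, and still so for the second after the job is handed in, with the robot touching nothing.
It also fails if it takes over 99 s, if anything falls off the work surface, if the arm or the gripper's body presses on something with over 40 N, if the wrist force passes 120 N, or if a joint passes its speed limit or range.

ROBOT

A 6-joint arm with a two-finger parallel gripper is mounted at the origin on the work surface. World frame = base frame: x ahead of the robot, y to its left, z up, the work surface at z = 0. Lengths are in m, angles in rad, forces in N, time in s.
With the tool pointing down it reaches from about 0.425 to 0.95 m from the base axis. Payload 3.5 kg.
Tool frame: the origin (TCP) lies midway between the tips of the shut fingers; the grasp point (between the pads) lies ctrl.hold_point_z behind it (ctrl.hold_point_z is the distance from the TCP to the grasp point, in m); z points along the fingers, x is the direction in which the jaws open and shut, and the axes are right-handed (so a half turn about z gives the same grasp; the last joint's range is limited). The gripper opens to 85 mm and grips with 20 to 120 N. Pads are 22 mm wide; open, the fingers measure 114 mm over their backs; the gripper's body (76 mm by 85 mm) begins 54 mm behind the grasp point. The pads swing forward as they close: fully open they stand 13 mm farther back than shut.
Start: joints at [-1.485, 0.286, 1.577, -0, 1.279, -0.15], TCP at [0.158, -0.656, 0.231] pointing down, gripper open.
Joint ranges: [-2.77, 2.77], [-0.9, 2.22], [0.21, 2.48], [-1.53, 4.67], [0.24, 2.81], [-2.84, 2.84]. Speed limits (rad/s): [2.79, 2.79, 3.14, 3.14, 3.14, 3.14].

INTERFACE

Orientations are given as a unit quaternion [x, y, z, w].
In Python, from plant import ctrl gives the robot as it stands.
- The arm moves only by the tool step_arm, never from a script. Its arguments are lists of equal length, an entry for each row: "gripper": the gripper's target within -1 to 1 (shut at 1, half-way at 0, fully open at -1); "linear": the shift along the tool's x, y, z in m, a list of three; "delta_rot": the turn, a rotation vector about the tool's x, y, z in degrees, a list of three. A call has 1 to 20 rows; each row is the pose to reach, as a shift and turn from the pose commanded when the call began, along the tool's axes at that moment; what a row does not reach only later rows make up. A row lasts 1/8 s, in which the tool goes at most 62.5 mm and 10.7 degrees, less where a joint would pass 70% of its speed; a pose out of reach is approached as far as the arm can. A call with a gripper value outside its range is refused whole. The fingers move at their own pace and stop on an object; "grip_force" is the grip in N (left out, the last holds). Time passes only in rows, so rows that repeat a pose let the fingers close. It gives the time, the measured TCP pose, the force and the opening at its end, in the units of the state.
- ctrl.get_state(): the state, without advancing time (a new reading comes with each control period).
- ctrl.read_camera(name): name is "scene" or "top" or "wrist"; returns a dict with "frame" (400x640x3 uint8, red, green, blue), "fx", "fy", "cx", "cy" (pixels), "view" (4x4, takes a point from world to camera coordinates). Camera axes: x right, y down, z forward; pixel columns grow to the right and rows downward; lengths in m; the calibration is good to about 2 mm. A picture is of the moment at which its call begins. There is no depth.
- ctrl.sign_off(): hands the job in, once; it reports no verdict.
The state is a dict: "time": time; "qpos": joint angles; "dq": joint speeds; "joint_efforts": joint torques, N m; "eef_pos": TCP position; "tcp_rot": TCP orientation; "contact_force": force on the tool from outside, world axes, zero at the start; "wrist_torque": the same for the moment, N m; "opening": opening from 0.0 (shut) to 1.0 (fully open).
Only numpy, scipy, OpenCV 4.12 (cv2) and the standard library are available. Lean on these libraries where they do the work, as an engineer would, in place of code of your own. Each camera call takes 0.05 s, during which the arm holds its last target. There are 200 camera calls.

## Working session

There is one attempt and no reset: what is moved stays moved. The work goes in short steps, Python scripts to look and compute and a tool call to move; the robot and the scene stay as the last step left them, time stands still between calls to the robot, and variables do not carry over. Pictures are saved under pics/ and viewed, on a budget of 14 in all, crops included, one or two more only if the job needs it, and the job is handed in when it is done.

Besides the shell and the picture viewer there is one more tool, called as name(argument=value, ...), one argument or row to a line, values as JSON. step_arm: Moves the arm, as the interface text tells. Its arguments: {"type":"object","properties":{"gripper":{"type":"array"},"linear":{"type":"array"},"delta_rot":{"type":"array"},"grip_force":{"type":"number"}},"required":["gripper","linear","delta_rot"]}

```bash
mkdir -p pics; ls; python3 - <<'E'
from plant import ctrl
import cv2,numpy as np
print(ctrl.get_state(), ctrl.hold_point_z)
ims=[]
for n in ("scene","top"):
    c=ctrl.read_camera(n); cv2.imwrite(f"pics/{n}0.png",c["frame"][:,:,::-1])
    print(n,c["fx"],c["fy"],c["cx"],c["cy"],np.round(c["view"],4).tolist())
E
```

```text
pics
{'time': 0.0, 'qpos': array([-1.48499649e+00,  2.87164697e-01,  1.57815316e+00, -1.37417827e-05,
        1.27859725e+00, -1.49990021e-01]), 'dq': array([-1.00456403e-03, -1.85219355e-03, -1.65661555e-03, -1.28066174e-03,
       -1.06436908e-03, -1.99956337e-05]), 'joint_efforts': array([ 1.84790597e-04, -4.05976903e+01, -2.92626232e+01, -1.18794907e-05,
        5.76614650e-03,  4.06408091e-06]), 'eef_pos': array([ 0.15766354, -0.65566372,  0.22996073]), 'tcp_rot': array([ 0.78537038, -0.61902506, -0.00079914, -0.00084254]), 'contact_force': array([0.70276458, 0.33509673, 1.38137096]), 'wrist_torque': array([0.01398843, 0.03659382, 0.01827877]), 'opening': 1.000192135982941} 0.0187
scene 438.21997885076814 438.21997885076814 319.3973710523324 200.54791953563992 [[-0.5509, 0.8346, -0.0019, 0.3185], [0.6859, 0.4515, -0.5707, -0.3098], [-0.4754, -0.3158, -0.8211, 1.4437], [0.0, 0.0, 0.0, 1.0]]
top 377.13129141396183 377.13129141396183 321.52473846300376 197.23904960044516 [[-0.0279, -0.9996, 0.0089, -0.0155], [-0.9874, 0.0262, -0.1563, 0.5419], [0.156, -0.0132, -0.9877, 0.9579], [0.0, 0.0, 0.0, 1.0]]
```

View pics/scene0.png

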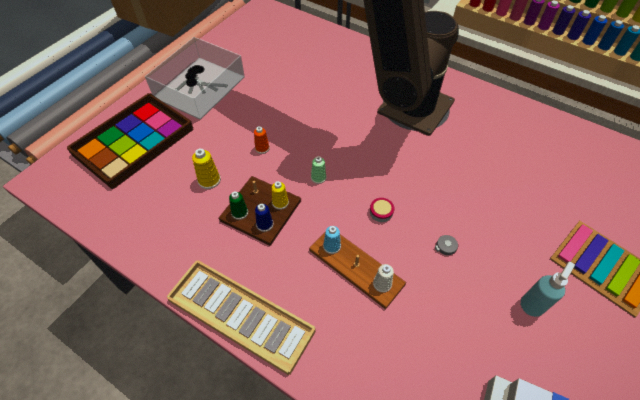

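View pics/top0.png

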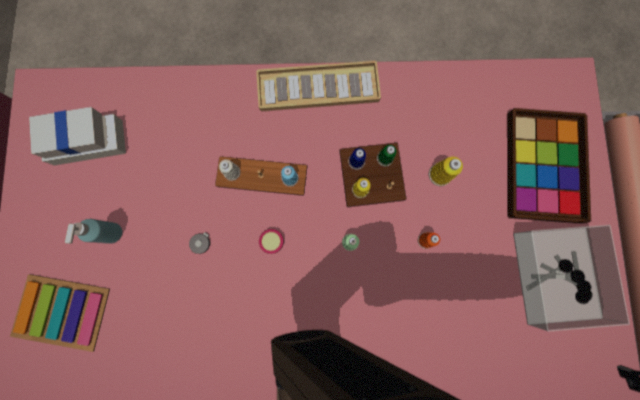

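Candidates:
- Yellow: the cone on the square rack at top (362,187), versus a bigger yellow cone on the table at (446,170). I choose the rack one.
- Orange: (430,240).
- Mint: (351,241).
- Sky: (289,175).
- White is at (229,168), navy at (357,157) and dark green at (388,154). The tin at (271,241) and the grey disc at (199,243) are bystanders.

A close crop will check these.

```bash
python3 - <<'E'
import cv2
a=cv2.imread("pics/top0.png")[130:260,205:471]
cv2.imwrite("pics/topc.png",cv2.resize(a,None,fx=3,fy=3,interpolation=cv2.INTER_CUBIC))
a=cv2.imread("pics/scene0.png")[110:310,190:420]
cv2.imwrite("pics/scenec.png",cv2.resize(a,None,fx=3,fy=3,interpolation=cv2.INTER_CUBIC))
E
```

```text
(no output)
```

View pics/topc.png

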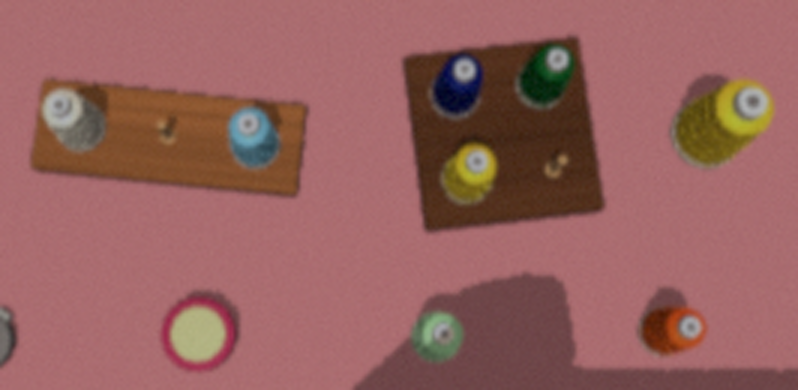

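View pics/scenec.png

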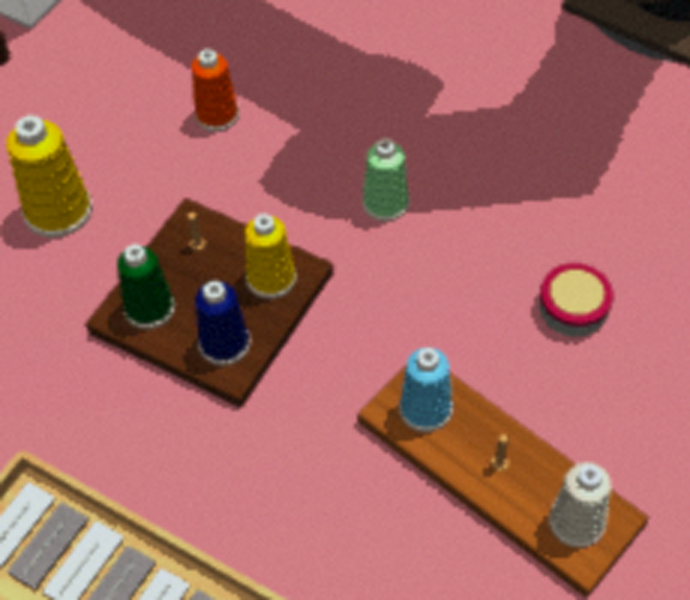

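The crops confirm the choice: the yellow on the front left peg of the square rack, top crop (477,161), is smaller than the other, (752,102). Next I triangulate the tips and rack corners.

```bash
cat > h.py <<'E'
import numpy as np, cv2
from scipy.optimize import least_squares
from scipy.spatial.transform import Rotation as R
CAM={"scene":(438.22,319.397,200.548,[[-0.5509,0.8346,-0.0019,0.3185],[0.6859,0.4515,-0.5707,-0.3098],[-0.4754,-0.3158,-0.8211,1.4437]]),
"top":(377.131,321.525,197.239,[[-0.0279,-0.9996,0.0089,-0.0155],[-0.9874,0.0262,-0.1563,0.5419],[0.156,-0.0132,-0.9877,0.9579]])}
def from_cam(c): return (c["fx"],c["cx"],c["cy"],np.array(c["view"])[:3])
def proj(c,p):
    f,cx,cy,V=c; V=np.array(V); q=np.asarray(p)@V[:,:3].T+V[:,3]
    return np.stack([cx+f*q[...,0]/q[...,2],cy+f*q[...,1]/q[...,2]],-1)
def onplane(c,uv,z):
    f,cx,cy,V=c; V=np.array(V); o=-V[:,:3].T@V[:,3]
    d=V[:,:3].T@np.array([(uv[0]-cx)/f,(uv[1]-cy)/f,1]); return o+d*(z-o[2])/d[2]
def tri(obs): return least_squares(lambda p:np.concatenate([proj(c,p)-uv for c,uv in obs]),[.6,0,.1]).x
E
python3 - <<'E'
from h import *
T=lambda u,v:((u+.5)/3-.5+205,(v+.5)/3-.5+130)
S=lambda u,v:((u+.5)/3-.5+190,(v+.5)/3-.5+110)
t=dict(white=(61,104),sky=(248,124),navy=(464,70),green=(558,59),yellow=(477,161),mint=(444,334),orange=(690,327),big=(752,102))
s=dict(orange=(208,58),mint=(386,149),yellow=(264,224),green=(135,254),navy=(214,291),sky=(428,357),white=(590,475),big=(30,127))
for k in t:
    z=.085 if k in("mint","orange") else .103
    p=tri([(CAM["top"],T(*t[k])),(CAM["scene"],S(*s[k]))])
    print(k,p.round(4),"top",onplane(CAM["top"],T(*t[k]),z)[:2].round(4),"scene",onplane(CAM["scene"],S(*s[k]),z)[:2].round(4))
for nm,cs,dims,pegs in (("long",[(45,78),(307,103),(297,195),(33,168)],(.085,.245),[(0,.08),(0,0),(0,-.08)]),("sq",[(404,57),(577,38),(604,209),(427,231)],(.165,.165),[(-.04,.04),(-.04,-.04),(.04,.04),(.04,-.04)])):
    P=np.array([onplane(CAM["top"],T(*c),.018)[:2] for c in cs])
    M=np.array([(1,1),(1,-1),(-1,-1),(-1,1)])*np.array(dims)/2
    f=lambda x:M@np.array([[np.cos(x[2]),-np.sin(x[2])],[np.sin(x[2]),np.cos(x[2])]]).T+x[:2]
    r=least_squares(lambda x:(f(x)-P).ravel(),[.6,0,0]); x=r.x
    c,s_=np.cos(x[2]),np.sin(x[2])
    print(nm,x.round(4),np.degrees(x[2]),"res",r.fun.round(4))
    print([ (round(x[0]+c*a-s_*b,4),round(x[1]+s_*a+c*b,4)) for a,b in pegs])
E
```

```text
white [0.622  0.2114 0.1032] top [0.6221 0.2114] scene [0.6218 0.2115]
sky [0.6012 0.0538 0.1034] top [0.6009 0.0547] scene [0.6014 0.053 ]
navy [ 0.644  -0.1299  0.1012] top [ 0.643  -0.1287] scene [ 0.6452 -0.13  ]
green [ 0.6512 -0.2097  0.1015] top [ 0.6506 -0.2089] scene [ 0.6521 -0.2093]
yellow [ 0.565  -0.137   0.1011] top [ 0.5643 -0.1361] scene [ 0.5663 -0.1368]
mint [ 0.4224 -0.1052  0.0808] top [ 0.422  -0.1043] scene [ 0.4257 -0.1039]
orange [ 0.4226 -0.3114  0.0826] top [ 0.4222 -0.3098] scene [ 0.4247 -0.3109]
big [ 0.6047 -0.3643  0.1223] top [ 0.6089 -0.371 ] scene [ 0.5946 -0.3806]
long [ 0.6115  0.1322 -0.1259] -7.214696277069417 res [ 0.0003  0.0011 -0.0007 -0.0015  0.0004 -0.0018 -0.      0.0021]
[(np.float64(0.6216), np.float64(0.2116)), (np.float64(0.6115), np.float64(0.1322)), (np.float64(0.6015), np.float64(0.0529))]
sq [ 0.6065 -0.1721  0.0925] 5.302163859242303 res [ 0.0006  0.0015  0.0016 -0.0013 -0.0014 -0.0015 -0.0008  0.0013]
[(np.float64(0.5629), np.float64(-0.136)), (np.float64(0.5703), np.float64(-0.2156)), (np.float64(0.6426), np.float64(-0.1286)), (np.float64(0.65), np.float64(-0.2082))]
```

```bash
cat >> h.py <<'E'
def go(s,xyz,yaw=None):
    "linear (mm) and turn (deg about tool z) from the present pose to xyz with jaw axis at yaw deg"
    r=R.from_quat(s["tcp_rot"]); x=r.apply([1,0,0]); y0=np.degrees(np.arctan2(x[1],x[0]))
    print("t",round(s["time"],2),"pos",np.round(s["eef_pos"],4),"yaw",y0.round(2),"tilt",np.degrees(np.arccos(-r.apply([0,0,1])[2])).round(2),"open",round(s["opening"],3),"F",np.round(s["contact_force"],1))
    print("linear mm",(r.inv().apply(np.array(xyz)-s["eef_pos"])*1e3).round(1),"rotz",None if yaw is None else -((yaw-y0+90)%180-90))
E
python3 -c "
from h import *; from plant import ctrl
go(ctrl.get_state(),[.565,-.1365,.25],-40)"
```

```text
t 0.1 pos [ 0.1577 -0.6557  0.23  ] yaw -76.49 tilt 0.12 open 1.001 F [ 0.2  0.5 -0.6]
linear mm [-409.7 -517.4  -18.9] rotz -36.491186361113805
```

step_arm(
  gripper=[-0.6, -0.6, -0.6, -0.6, -0.6, -0.6, -0.6, -0.6, -0.6, -0.6, -0.6, -0.6, -0.6, -0.6, -0.6, -0.6],
  linear=[
    [-0.41, -0.517, -0.02],
    [-0.41, -0.517, -0.02],
    [-0.41, -0.517, -0.02],
    [-0.41, -0.517, -0.02],
    [-0.41, -0.517, -0.02],
    [-0.41, -0.517, -0.02],
    [-0.41, -0.517, -0.02],
    [-0.41, -0.517, -0.02],
    [-0.41, -0.517, -0.02],
    [-0.41, -0.517, -0.02],
    [-0.41, -0.517, -0.02],
    [-0.41, -0.517, -0.02],
    [-0.41, -0.517, -0.02],
    [-0.41, -0.517, -0.02],
    [-0.41, -0.517, -0.02],
    [-0.41, -0.517, -0.02],
  ],
  delta_rot=[
    [0, 0, -36.5],
    [0, 0, -36.5],
    [0, 0, -36.5],
    [0, 0, -36.5],
    [0, 0, -36.5],
    [0, 0, -36.5],
    [0, 0, -36.5],
    [0, 0, -36.5],
    [0, 0, -36.5],
    [0, 0, -36.5],
    [0, 0, -36.5],
    [0, 0, -36.5],
    [0, 0, -36.5],
    [0, 0, -36.5],
    [0, 0, -36.5],
    [0, 0, -36.5],
  ],
  grip_force=40,
)

```text
time: 2.1
eef_pos: [0.5644, -0.1375, 0.2514]
tcp_rot: [0.94, -0.343, 0.0, -0.0]
contact_force: [-0.2, -0.5, 0.0]
opening: 0.8
```

```bash
python3 -c "
from h import *; from plant import ctrl
c=ctrl.read_camera('wrist'); cv2.imwrite('pics/w1.png',c['frame'][:,:,::-1])
go(ctrl.get_state(),[.565,-.1365,.054],-40)
print('tip expected at',proj(from_cam(c),[.565,-.1365,.103]),proj(from_cam(c),[.5703,-.2156,.063]),'foot',proj(from_cam(c),[.565,-.1365,.018]))"
```

```text
t 2.15 pos [ 0.5644 -0.1374  0.2514] yaw -40.04 tilt 0.01 open 0.802 F [ 0.4 -0.2 -0.5]
linear mm [-1.000e-01 -1.000e+00  1.974e+02] rotz -0.043165567949046135
tip expected at [316.29548932 176.16232613] [365.91656114 216.07673905] foot [316.34575075 156.66992278]
```

View pics/w1.png

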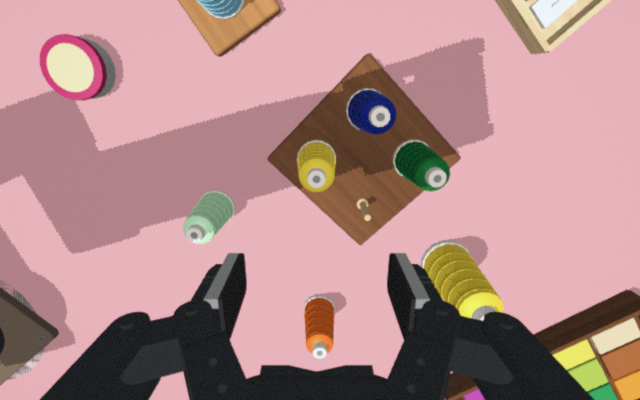

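The wrist picture shows the yellow tip at (316,179), expected (316,176), and the free front right peg tip at (368,217), expected (366,216). Both agree to about 2 mm, so I descend and grip.

step_arm(
  gripper=[-0.6, -0.6, -0.6, -0.6, -0.6, -0.6, 1, 1, 1, 1, 1, 1],
  linear=[
    [0, -0.001, 0.06],
    [0, -0.001, 0.12],
    [0, -0.001, 0.16],
    [0, -0.001, 0.18],
    [0, -0.001, 0.195],
    [0, -0.001, 0.195],
    [0, -0.001, 0.195],
    [0, -0.001, 0.195],
    [0, -0.001, 0.195],
    [0, -0.001, 0.195],
    [0, -0.001, 0.195],
    [0, -0.001, 0.195],
  ],
  delta_rot=[
    [0, 0, 0],
    [0, 0, 0],
    [0, 0, 0],
    [0, 0, 0],
    [0, 0, 0],
    [0, 0, 0],
    [0, 0, 0],
    [0, 0, 0],
    [0, 0, 0],
    [0, 0, 0],
    [0, 0, 0],
    [0, 0, 0],
  ],
)

```text
time: 3.65
eef_pos: [0.5667, -0.1366, 0.0583]
tcp_rot: [0.94, -0.342, 0.002, 0.0]
contact_force: [-0.8, 1.0, 6.5]
opening: 0.465
```

step_arm(
  gripper=[1, 1, 1, 1, 1, 1, 1],
  linear=[
    [0, 0, 0],
    [0, 0, 0],
    [0, 0, -0.03],
    [0, 0, -0.08],
    [0, 0, -0.14],
    [0, 0, -0.18],
    [0, 0, -0.18],
  ],
  delta_rot=[
    [0, 0, 0],
    [0, 0, 0],
    [0, 0, 0],
    [0, 0, 0],
    [0, 0, 0],
    [0, 0, 0],
    [0, 0, 0],
  ],
)

```text
time: 4.53
eef_pos: [0.5673, -0.1369, 0.2413]
tcp_rot: [0.94, -0.342, 0.005, 0.0]
contact_force: [-0.1, -0.4, -1.2]
opening: 0.464
```

```bash
python3 -c "
from h import *; from plant import ctrl
c=ctrl.read_camera('wrist'); cv2.imwrite('pics/w2.png',c['frame'][:,:,::-1])
s=ctrl.get_state();go(s,[.6115,.1322,.235],-7)"
```

```text
t 4.58 pos [ 0.5659 -0.1363  0.238 ] yaw -39.99 tilt 0.21 open 0.462 F [ 0.3  0.2 -1.7]
linear mm [-137.6 -235.1    2.8] rotz -32.98619686105704
```

View pics/w2.png

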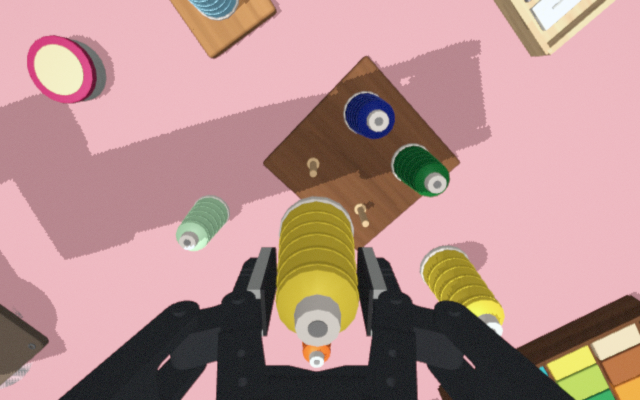

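Yellow is held upright in the jaws, with its tip at (318,328). Now to the long rack's middle peg.

step_arm(
  gripper=[1, 1, 1, 1, 1, 1, 1],
  linear=[
    [-0.0275, -0.047, 0],
    [-0.055, -0.094, 0],
    [-0.0825, -0.141, 0],
    [-0.11, -0.188, 0.0],
    [-0.1375, -0.235, 0.0],
    [-0.1375, -0.235, 0.0],
    [-0.1375, -0.235, 0.0],
  ],
  delta_rot=[
    [0, 0, -7],
    [0, 0, -14],
    [0, 0, -21],
    [0, 0, -28],
    [0, 0, -33],
    [0, 0, -33],
    [0, 0, -33],
  ],
)

```text
time: 5.45
eef_pos: [0.6099, 0.1321, 0.2338]
tcp_rot: [0.998, -0.061, -0.002, 0.0]
contact_force: [-0.7, -0.8, -0.7]
opening: 0.462
```

```bash
python3 -c "
from h import *; from plant import ctrl
s=ctrl.get_state();go(s,[.6115,.1322,.060],-7)"
```

```text
t 5.45 pos [0.6099 0.1321 0.2338] yaw -6.98 tilt 0.24 open 0.462 F [-0.7 -0.8 -0.7]
linear mm [  2.3  -0.5 173.8] rotz 0.019535200490921056
```

step_arm(
  gripper=[1, 1, 1, 1, 1, 1, 1],
  linear=[
    [0.001, 0, 0.05],
    [0.001, 0, 0.1],
    [0.001, 0, 0.125],
    [0.001, 0, 0.15],
    [0.001, 0, 0.165],
    [0.001, 0, 0.173],
    [0.001, 0, 0.173],
  ],
  delta_rot=[
    [0, 0, 0],
    [0, 0, 0],
    [0, 0, 0],
    [0, 0, 0],
    [0, 0, 0],
    [0, 0, 0],
    [0, 0, 0],
  ],
)

```text
time: 6.32
eef_pos: [0.6119, 0.1318, 0.0632]
tcp_rot: [0.998, -0.061, -0.0, 0.0]
contact_force: [-0.1, 0.6, -0.9]
opening: 0.466
```

step_arm(
  gripper=[1, 1, 1, -0.6, -0.6, -0.6, -0.6, -0.6, -0.6, -0.6, -0.6],
  linear=[
    [0, 0, 0.003],
    [0, 0, 0.005],
    [0, 0, 0.005],
    [0, 0, 0.005],
    [0, 0, 0.005],
    [0, 0, 0.005],
    [0, 0, -0.03],
    [0, 0, -0.08],
    [0, 0, -0.13],
    [0, 0, -0.18],
    [0, 0, -0.18],
  ],
  delta_rot=[
    [0, 0, 0],
    [0, 0, 0],
    [0, 0, 0],
    [0, 0, 0],
    [0, 0, 0],
    [0, 0, 0],
    [0, 0, 0],
    [0, 0, 0],
    [0, 0, 0],
    [0, 0, 0],
    [0, 0, 0],
  ],
)

```text
time: 7.7
eef_pos: [0.6148, 0.1324, 0.2502]
tcp_rot: [0.998, -0.061, 0.006, -0.001]
contact_force: [0.6, 0.3, -0.0]
opening: 0.801
```

```bash
python3 -c "
from h import *; from plant import ctrl
c=ctrl.read_camera('wrist'); cv2.imwrite('pics/w3.png',c['frame'][:,:,::-1])
s=ctrl.get_state();go(s,[.6013,.0537,.057],-7)
for p in ([.6115,.1322,.103],[.6012,.0537,.103]): print(proj(from_cam(c),p))"
```

```text
t 7.75 pos [0.6132 0.1323 0.2465] yaw -6.99 tilt 0.34 open 0.799 F [-0.5 -0.  -1.3]
linear mm [ -3.4  79.6 189.4] rotz 0.014013692823681367
[311.90006923 178.9907398 ]
[311.59806244 254.26184543]
```

View pics/w3.png

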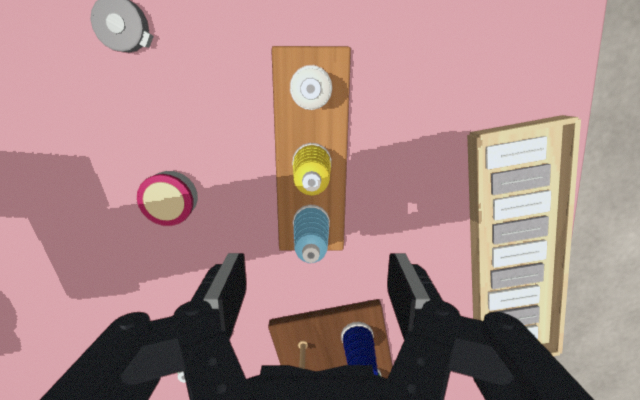

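Yellow is seated: tip (311,182), expected (312,179). The sky tip is at (311,254), as predicted. Fetching sky.

step_arm(
  gripper=[-0.6, -0.6, -0.6, -0.6, -0.6, -0.6, -0.6, -0.6, 1, 1, 1, 1, 1, 1, 1, 1],
  linear=[
    [-0.002, 0.05, 0],
    [-0.002, 0.0795, 0],
    [-0.002, 0.0795, 0],
    [-0.002, 0.0795, 0.05],
    [-0.002, 0.0795, 0.1],
    [-0.002, 0.0795, 0.15],
    [-0.002, 0.0795, 0.188],
    [-0.002, 0.0795, 0.188],
    [-0.002, 0.0795, 0.188],
    [-0.002, 0.0795, 0.188],
    [-0.002, 0.0795, 0.188],
    [-0.002, 0.0795, 0.188],
    [-0.002, 0.0795, 0.188],
    [-0.002, 0.0795, 0.188],
    [-0.002, 0.0795, 0.188],
    [-0.002, 0.0795, 0.188],
  ],
  delta_rot=[
    [0, 0, 0],
    [0, 0, 0],
    [0, 0, 0],
    [0, 0, 0],
    [0, 0, 0],
    [0, 0, 0],
    [0, 0, 0],
    [0, 0, 0],
    [0, 0, 0],
    [0, 0, 0],
    [0, 0, 0],
    [0, 0, 0],
    [0, 0, 0],
    [0, 0, 0],
    [0, 0, 0],
    [0, 0, 0],
  ],
)

```text
time: 9.75
eef_pos: [0.6021, 0.0536, 0.0578]
tcp_rot: [0.998, -0.061, 0.002, -0.0]
contact_force: [0.6, 0.9, 6.4]
opening: 0.48
```

step_arm(
  gripper=[1, 1, 1, 1, 1, 1],
  linear=[
    [0, 0, -0.03],
    [0, 0, -0.08],
    [0, 0, -0.13],
    [0, 0, -0.18],
    [0, 0, -0.18],
    [0, 0, -0.18],
  ],
  delta_rot=[
    [0, 0, 0],
    [0, 0, 0],
    [0, 0, 0],
    [0, 0, 0],
    [0, 0, 0],
    [0, 0, 0],
  ],
)

```text
time: 10.5
eef_pos: [0.5995, 0.0535, 0.2343]
tcp_rot: [0.998, -0.061, -0.001, 0.0]
contact_force: [0.0, -0.1, 0.0]
opening: 0.473
```

```bash
python3 -c "
from h import *; from plant import ctrl
s=ctrl.get_state();go(s,[.563,-.136,.238],-40)"
```

```text
t 10.5 pos [0.5995 0.0535 0.2343] yaw -7.0 tilt 0.09 open 0.473 F [ 0.  -0.1  0. ]
linear mm [-13.2 192.5  -3.6] rotz 33.00363159762019
```

step_arm(
  gripper=[1, 1, 1, 1, 1, 1, 1],
  linear=[
    [-0.003, 0.045, 0],
    [-0.006, 0.09, 0],
    [-0.01, 0.14, 0],
    [-0.013, 0.18, 0],
    [-0.013, 0.1925, 0],
    [-0.013, 0.1925, 0],
    [-0.013, 0.1925, 0],
  ],
  delta_rot=[
    [0, 0, 8],
    [0, 0, 16],
    [0, 0, 24],
    [0, 0, 33],
    [0, 0, 33],
    [0, 0, 33],
    [0, 0, 33],
  ],
)

```text
time: 11.38
eef_pos: [0.5639, -0.1347, 0.2344]
tcp_rot: [0.94, -0.341, -0.001, -0.0]
contact_force: [0.5, 0.6, -0.4]
opening: 0.479
```

```bash
python3 -c "
from h import *; from plant import ctrl
c=ctrl.read_camera('wrist'); cv2.imwrite('pics/w4.png',c['frame'][:,:,::-1])
s=ctrl.get_state();go(s,[.563,-.136,.0595],-40)"
```

```text
t 11.43 pos [ 0.564  -0.1346  0.2348] yaw -39.87 tilt 0.07 open 0.479 F [0.5 0.  0.2]
linear mm [  0.3   1.7 175.3] rotz 0.13273469016696993
```

View pics/w4.png

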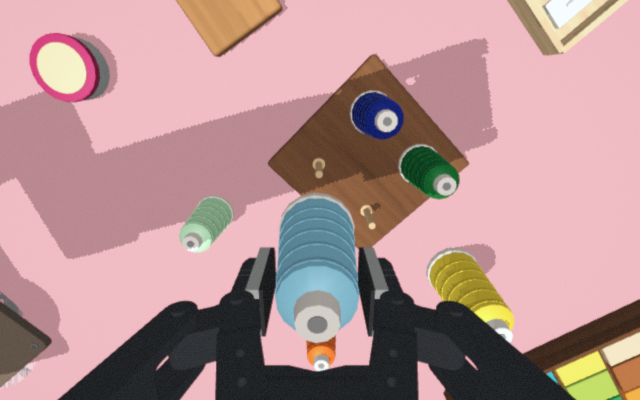

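Sky is held upright with its tip at (317,322). The empty front left peg shows at (319,172), in line with the jaws. Lowering.

step_arm(
  gripper=[1, 1, 1, 1, 1, 1, 1],
  linear=[
    [0.0005, 0.001, 0.05],
    [0.0005, 0.001, 0.1],
    [0.0005, 0.001, 0.125],
    [0.0005, 0.001, 0.15],
    [0.0005, 0.001, 0.165],
    [0.0005, 0.001, 0.175],
    [0.0005, 0.001, 0.175],
  ],
  delta_rot=[
    [0, 0, 0],
    [0, 0, 0],
    [0, 0, 0],
    [0, 0, 0],
    [0, 0, 0],
    [0, 0, 0],
    [0, 0, 0],
  ],
)

```text
time: 12.3
eef_pos: [0.5636, -0.1367, 0.06]
tcp_rot: [0.94, -0.342, -0.0, -0.0]
contact_force: [0.3, -0.3, 0.2]
opening: 0.475
```

step_arm(
  gripper=[1, 1, 1, -0.6, -0.6, -0.6, -0.6, -0.6, -0.6, -0.6, -0.6],
  linear=[
    [0, 0, 0.002],
    [0, 0, 0.004],
    [0, 0, 0.004],
    [0, 0, 0.004],
    [0, 0, 0.004],
    [0, 0, 0.004],
    [0, 0, -0.03],
    [0, 0, -0.08],
    [0, 0, -0.13],
    [0, 0, -0.18],
    [0, 0, -0.18],
  ],
  delta_rot=[
    [0, 0, 0],
    [0, 0, 0],
    [0, 0, 0],
    [0, 0, 0],
    [0, 0, 0],
    [0, 0, 0],
    [0, 0, 0],
    [0, 0, 0],
    [0, 0, 0],
    [0, 0, 0],
    [0, 0, 0],
  ],
)

```text
time: 13.68
eef_pos: [0.5663, -0.1381, 0.2464]
tcp_rot: [0.94, -0.342, 0.006, 0.0]
contact_force: [-0.1, -0.0, -0.4]
opening: 0.8
```

```bash
python3 -c "
from h import *; from plant import ctrl
c=ctrl.read_camera('wrist'); cv2.imwrite('pics/w5.png',c['frame'][:,:,::-1])
s=ctrl.get_state();go(s,[.4235,-.3105,.2],-8)
for p in ([.563,-.136,.103],[.4235,-.3105,.085],[.423,-.1045,.085]): print(proj(from_cam(c),p))"
```

```text
t 13.72 pos [ 0.5648 -0.1375  0.243 ] yaw -39.99 tilt 0.3 open 0.799 F [ 0.1 -0.4  0.1]
linear mm [  2.7 223.4  42.7] rotz -31.987952208389544
[310.58679491 179.87478639]
[316.19096772 354.90798649]
[188.0289768  236.47579154]
```

View pics/w5.png

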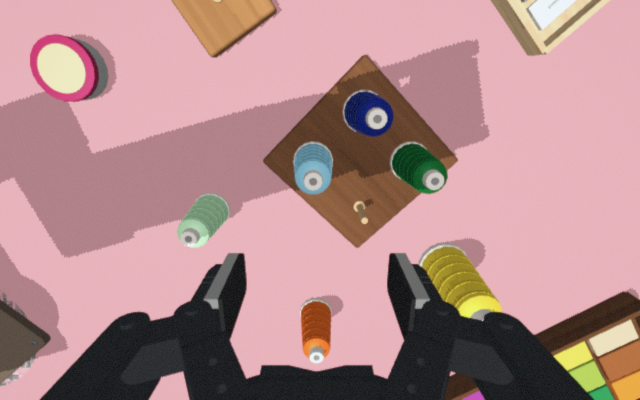

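Sky is seated, tip (313,181), expected (311,180). Orange (317,357) and mint (190,238) are within 2 px of prediction. Now orange.

step_arm(
  gripper=[-0.6, -0.6, -0.6, -0.6, -0.6, -0.6, -0.6, -0.6],
  linear=[
    [0, 0.05, 0],
    [0.001, 0.1, 0.01],
    [0.002, 0.15, 0.02],
    [0.003, 0.2, 0.04],
    [0.003, 0.2235, 0.043],
    [0.003, 0.2235, 0.043],
    [0.003, 0.2235, 0.043],
    [0.003, 0.2235, 0.043],
  ],
  delta_rot=[
    [0, 0, -8],
    [0, 0, -16],
    [0, 0, -24],
    [0, 0, -32],
    [0, 0, -32],
    [0, 0, -32],
    [0, 0, -32],
    [0, 0, -32],
  ],
)

```text
time: 14.72
eef_pos: [0.4229, -0.3094, 0.1972]
tcp_rot: [0.998, -0.069, -0.0, -0.0]
contact_force: [-0.4, 0.4, -0.1]
opening: 0.801
```

```bash
python3 -c "
from h import *; from plant import ctrl
s=ctrl.get_state();go(s,[.4235,-.3105,.040],-8)"
```

```text
t 14.72 pos [ 0.4229 -0.3094  0.1972] yaw -7.91 tilt 0.02 open 0.801 F [-0.4  0.4 -0.1]
linear mm [  0.7   1.1 157.2] rotz 0.09081939118286186
```

step_arm(
  gripper=[-0.6, -0.6, -0.6, -0.6, -0.6, 1, 1, 1, 1, 1, 1, 1, 1],
  linear=[
    [0.0005, 0.001, 0.05],
    [0.0005, 0.001, 0.1],
    [0.0005, 0.001, 0.14],
    [0.0005, 0.001, 0.157],
    [0.0005, 0.001, 0.157],
    [0.0005, 0.001, 0.157],
    [0.0005, 0.001, 0.157],
    [0.0005, 0.001, 0.157],
    [0.0005, 0.001, 0.157],
    [0.0005, 0.001, 0.157],
    [0.0005, 0.001, 0.157],
    [0.0005, 0.001, 0.157],
    [0.0005, 0.001, 0.157],
  ],
  delta_rot=[
    [0, 0, 0],
    [0, 0, 0],
    [0, 0, 0],
    [0, 0, 0],
    [0, 0, 0],
    [0, 0, 0],
    [0, 0, 0],
    [0, 0, 0],
    [0, 0, 0],
    [0, 0, 0],
    [0, 0, 0],
    [0, 0, 0],
    [0, 0, 0],
  ],
)

```text
time: 16.35
eef_pos: [0.4239, -0.3125, 0.0429]
tcp_rot: [0.998, -0.07, 0.001, 0.001]
contact_force: [-1.7, 2.4, 6.1]
opening: 0.483
```

step_arm(
  gripper=[1, 1, 1, 1, 1, 1],
  linear=[
    [0, 0, -0.03],
    [0, 0, -0.08],
    [0, 0, -0.13],
    [0, 0, -0.19],
    [0, 0, -0.2],
    [0, 0, -0.2],
  ],
  delta_rot=[
    [0, 0, 0],
    [0, 0, 0],
    [0, 0, 0],
    [0, 0, 0],
    [0, 0, 0],
    [0, 0, 0],
  ],
)

```text
time: 17.1
eef_pos: [0.4229, -0.3115, 0.2413]
tcp_rot: [0.998, -0.07, 0.001, 0.001]
contact_force: [0.3, 0.2, -2.5]
opening: 0.482
```

```bash
python3 -c "
from h import *; from plant import ctrl
s=ctrl.get_state();go(s,[.6015,.053,.24],-8)"
```

```text
t 17.1 pos [ 0.4229 -0.3115  0.2413] yaw -7.99 tilt 0.14 open 0.482 F [ 0.3  0.2 -2.5]
linear mm [ 126.2 -385.8    1. ] rotz 0.00706959982134947
```

step_arm(
  gripper=[1, 1, 1, 1, 1, 1, 1, 1, 1, 1],
  linear=[
    [0.016, -0.05, 0],
    [0.032, -0.1, 0],
    [0.049, -0.15, 0],
    [0.065, -0.2, 0],
    [0.082, -0.25, 0],
    [0.098, -0.3, 0],
    [0.1145, -0.35, 0],
    [0.126, -0.386, 0],
    [0.126, -0.386, 0],
    [0.126, -0.386, 0],
  ],
  delta_rot=[
    [0, 0, 0],
    [0, 0, 0],
    [0, 0, 0],
    [0, 0, 0],
    [0, 0, 0],
    [0, 0, 0],
    [0, 0, 0],
    [0, 0, 0],
    [0, 0, 0],
    [0, 0, 0],
  ],
)

```text
time: 18.35
eef_pos: [0.6, 0.0532, 0.2379]
tcp_rot: [0.998, -0.07, -0.002, 0.0]
contact_force: [-0.9, 1.1, 0.3]
opening: 0.478
```

```bash
python3 -c "
from h import *; from plant import ctrl
c=ctrl.read_camera('wrist'); cv2.imwrite('pics/w6.png',c['frame'][:,:,::-1])
s=ctrl.get_state();go(s,[.6015,.053,.062],-8)"
```

```text
t 18.4 pos [0.6002 0.0528 0.2385] yaw -8.03 tilt 0.18 open 0.479 F [-0.  -0.3 -0.4]
linear mm [  1.8  -0.5 176.5] rotz -0.031777445312926034
```

View pics/w6.png

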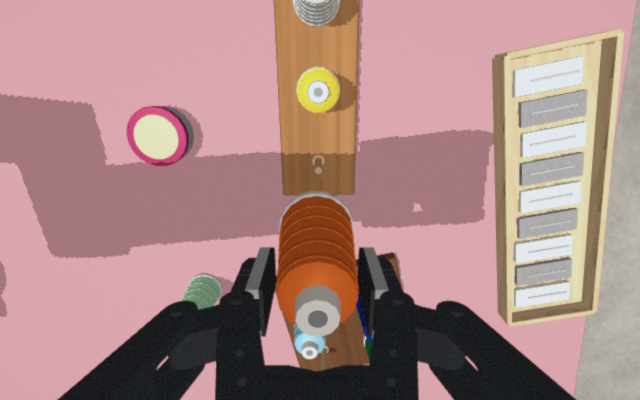

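Orange is held upright with its tip at (318,318). The free end peg at (318,165) is in line. Lowering.

step_arm(
  gripper=[1, 1, 1, 1, 1, 1, 1],
  linear=[
    [0.001, 0, 0.05],
    [0.001, 0, 0.1],
    [0.001, 0, 0.125],
    [0.001, 0, 0.15],
    [0.001, 0, 0.165],
    [0.001, 0, 0.175],
    [0.001, 0, 0.175],
  ],
  delta_rot=[
    [0, 0, 0],
    [0, 0, 0],
    [0, 0, 0],
    [0, 0, 0],
    [0, 0, 0],
    [0, 0, 0],
    [0, 0, 0],
  ],
)

```text
time: 19.27
eef_pos: [0.6019, 0.053, 0.065]
tcp_rot: [0.998, -0.07, -0.0, 0.0]
contact_force: [0.2, 0.2, -0.6]
opening: 0.476
```

step_arm(
  gripper=[1, 1, 1, -0.6, -0.6, -0.6, -0.6, -0.6, -0.6, -0.6, -0.6],
  linear=[
    [0, 0, 0.002],
    [0, 0, 0.004],
    [0, 0, 0.004],
    [0, 0, 0.004],
    [0, 0, 0.004],
    [0, 0, 0.004],
    [0, 0, -0.03],
    [0, 0, -0.08],
    [0, 0, -0.13],
    [0, 0, -0.18],
    [0, 0, -0.18],
  ],
  delta_rot=[
    [0, 0, 0],
    [0, 0, 0],
    [0, 0, 0],
    [0, 0, 0],
    [0, 0, 0],
    [0, 0, 0],
    [0, 0, 0],
    [0, 0, 0],
    [0, 0, 0],
    [0, 0, 0],
    [0, 0, 0],
  ],
)

```text
time: 20.65
eef_pos: [0.605, 0.0532, 0.252]
tcp_rot: [0.998, -0.07, 0.006, 0.0]
contact_force: [-0.6, -0.5, -1.0]
opening: 0.804
```

```bash
python3 -c "
from h import *; from plant import ctrl
s=ctrl.get_state();go(s,[.423,-.1045,.2],-40)"
```

```text
t 20.65 pos [0.605  0.0532 0.252 ] yaw -7.99 tilt 0.67 open 0.804 F [-0.6 -0.5 -1. ]
linear mm [-158.9  181.4   50. ] rotz 32.013929832125555
```

step_arm(
  gripper=[-0.6, -0.6, -0.6, -0.6, -0.6, -0.6, -0.6, -0.6, -0.6],
  linear=[
    [-0.035, 0.04, 0],
    [-0.07, 0.08, 0.01],
    [-0.105, 0.12, 0.02],
    [-0.14, 0.16, 0.04],
    [-0.158, 0.181, 0.05],
    [-0.158, 0.181, 0.05],
    [-0.158, 0.181, 0.05],
    [-0.158, 0.181, 0.05],
    [-0.158, 0.181, 0.05],
  ],
  delta_rot=[
    [0, 0, 8],
    [0, 0, 16],
    [0, 0, 24],
    [0, 0, 32],
    [0, 0, 32],
    [0, 0, 32],
    [0, 0, 32],
    [0, 0, 32],
    [0, 0, 32],
  ],
)

```text
time: 21.78
eef_pos: [0.4212, -0.1035, 0.1957]
tcp_rot: [0.94, -0.341, 0.0, -0.0]
contact_force: [-0.0, -0.2, -0.1]
opening: 0.799
```

```bash
python3 -c "
from h import *; from plant import ctrl
c=ctrl.read_camera('wrist'); cv2.imwrite('pics/w7.png',c['frame'][:,:,::-1])
s=ctrl.get_state();go(s,[.423,-.1045,.040],-40)
for p in ([.6015,.053,.103],[.563,-.136,.103],[.423,-.1045,.085]): print(proj(from_cam(c),p))"
```

```text
t 21.82 pos [ 0.4211 -0.1036  0.1956] yaw -39.92 tilt 0.02 open 0.801 F [ 0.4 -0.  -0.3]
linear mm [  2.   -0.5 155.6] rotz 0.0783185774953239
[ 387.26675109 -219.15966563]
[500.14388291 108.89077258]
[318.85225531 189.53165925]
```

View pics/w7.png

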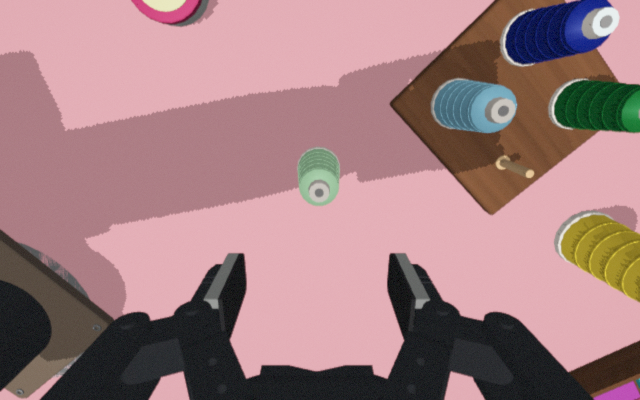

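The mint tip is at (319,192), expected (319,190), so the position is good. Gripping.

step_arm(
  gripper=[-0.6, -0.6, -0.6, -0.6, -0.6, 1, 1, 1, 1, 1, 1, 1, 1],
  linear=[
    [0.0015, 0, 0.05],
    [0.0015, 0, 0.1],
    [0.0015, 0, 0.14],
    [0.0015, 0, 0.155],
    [0.0015, 0, 0.155],
    [0.0015, 0, 0.155],
    [0.0015, 0, 0.155],
    [0.0015, 0, 0.155],
    [0.0015, 0, 0.155],
    [0.0015, 0, 0.155],
    [0.0015, 0, 0.155],
    [0.0015, 0, 0.155],
    [0.0015, 0, 0.155],
  ],
  delta_rot=[
    [0, 0, 0],
    [0, 0, 0],
    [0, 0, 0],
    [0, 0, 0],
    [0, 0, 0],
    [0, 0, 0],
    [0, 0, 0],
    [0, 0, 0],
    [0, 0, 0],
    [0, 0, 0],
    [0, 0, 0],
    [0, 0, 0],
    [0, 0, 0],
  ],
)

```text
time: 23.45
eef_pos: [0.4234, -0.1057, 0.0426]
tcp_rot: [0.94, -0.342, 0.002, 0.0]
contact_force: [-1.3, 0.1, 5.9]
opening: 0.474
```

step_arm(
  gripper=[1, 1, 1, 1, 1, 1],
  linear=[
    [0, 0, -0.03],
    [0, 0, -0.08],
    [0, 0, -0.13],
    [0, 0, -0.19],
    [0, 0, -0.2],
    [0, 0, -0.2],
  ],
  delta_rot=[
    [0, 0, 0],
    [0, 0, 0],
    [0, 0, 0],
    [0, 0, 0],
    [0, 0, 0],
    [0, 0, 0],
  ],
)

```text
time: 24.2
eef_pos: [0.4219, -0.105, 0.2412]
tcp_rot: [0.94, -0.342, 0.001, 0.0]
contact_force: [-0.6, 0.9, -1.2]
opening: 0.476
```

```bash
python3 -c "
from h import *; from plant import ctrl
s=ctrl.get_state();go(s,[.5703,-.2156,.24],-40)"
```

```text
t 24.2 pos [ 0.4219 -0.105   0.2412] yaw -39.99 tilt 0.14 open 0.476 F [-0.6  0.9 -1.2]
linear mm [184.8 -10.7   1.6] rotz 0.012319302645380503
```

step_arm(
  gripper=[1, 1, 1, 1, 1, 1, 1],
  linear=[
    [0.045, -0.003, 0],
    [0.09, -0.005, 0],
    [0.135, -0.008, 0],
    [0.17, -0.01, 0],
    [0.185, -0.0105, 0],
    [0.185, -0.0105, 0],
    [0.185, -0.0105, 0],
  ],
  delta_rot=[
    [0, 0, 0],
    [0, 0, 0],
    [0, 0, 0],
    [0, 0, 0],
    [0, 0, 0],
    [0, 0, 0],
    [0, 0, 0],
  ],
)

```text
time: 25.08
eef_pos: [0.5692, -0.2149, 0.2396]
tcp_rot: [0.94, -0.342, -0.001, -0.0]
contact_force: [0.3, 1.5, -1.7]
opening: 0.471
```

```bash
python3 -c "
from h import *; from plant import ctrl
c=ctrl.read_camera('wrist'); cv2.imwrite('pics/w8.png',c['frame'][:,:,::-1])
s=ctrl.get_state();go(s,[.5703,-.2156,.062],-40)"
```

```text
t 25.12 pos [ 0.5693 -0.2149  0.24  ] yaw -39.96 tilt 0.07 open 0.471 F [-0.6 -0.2 -0.9]
linear mm [ 1.50e+00 -1.00e-01  1.78e+02] rotz 0.03565026496025325
```

View pics/w8.png

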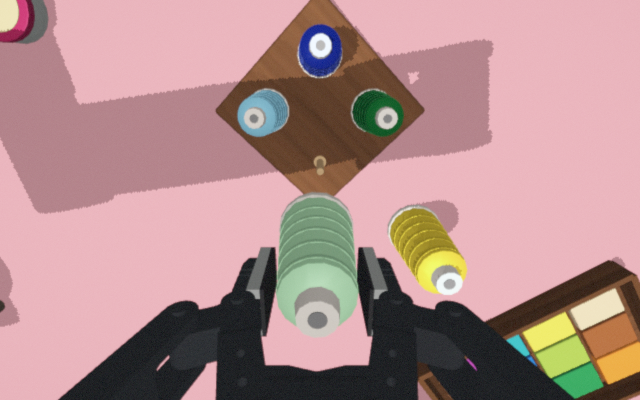

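Mint is held upright with its tip at (317,318). The front right peg at (320,163) is in line, and the big yellow cone is clear. Lowering.

step_arm(
  gripper=[1, 1, 1, 1, 1, 1, 1],
  linear=[
    [0.001, 0, 0.05],
    [0.001, 0, 0.1],
    [0.001, 0, 0.125],
    [0.001, 0, 0.15],
    [0.001, 0, 0.165],
    [0.001, 0, 0.177],
    [0.001, 0, 0.177],
  ],
  delta_rot=[
    [0, 0, 0],
    [0, 0, 0],
    [0, 0, 0],
    [0, 0, 0],
    [0, 0, 0],
    [0, 0, 0],
    [0, 0, 0],
  ],
)

```text
time: 26.0
eef_pos: [0.5705, -0.2161, 0.0629]
tcp_rot: [0.94, -0.342, -0.001, -0.0]
contact_force: [-0.4, 0.7, -0.2]
opening: 0.471
```

step_arm(
  gripper=[1, 1, 1, -0.6, -0.6, -0.6, -0.6, -0.6, -0.6, -0.6, -0.6],
  linear=[
    [0, 0, 0.002],
    [0, 0, 0.003],
    [0, 0, 0.003],
    [0, 0, 0.003],
    [0, 0, 0.003],
    [0, 0, 0.003],
    [0, 0, -0.03],
    [0, 0, -0.08],
    [0, 0, -0.13],
    [0, 0, -0.18],
    [0, 0, -0.18],
  ],
  delta_rot=[
    [0, 0, 0],
    [0, 0, 0],
    [0, 0, 0],
    [0, 0, 0],
    [0, 0, 0],
    [0, 0, 0],
    [0, 0, 0],
    [0, 0, 0],
    [0, 0, 0],
    [0, 0, 0],
    [0, 0, 0],
  ],
)

```text
time: 27.38
eef_pos: [0.5734, -0.2178, 0.25]
tcp_rot: [0.94, -0.342, 0.006, 0.001]
contact_force: [0.2, 0.6, -0.3]
opening: 0.799
```

step_arm(
  gripper=[-0.6, -0.6, -0.6, -0.6, -0.6, -0.6, -0.6, -0.6],
  linear=[
    [0.01, 0.05, 0],
    [0.02, 0.1, 0],
    [0.03, 0.14, 0],
    [0.04, 0.18, 0],
    [0.05, 0.22, 0],
    [0.06, 0.26, 0],
    [0.06, 0.26, 0],
    [0.06, 0.26, 0],
  ],
  delta_rot=[
    [0, 0, 0],
    [0, 0, 0],
    [0, 0, 0],
    [0, 0, 0],
    [0, 0, 0],
    [0, 0, 0],
    [0, 0, 0],
    [0, 0, 0],
  ],
)

```text
time: 28.38
eef_pos: [0.4497, -0.4534, 0.2421]
tcp_rot: [0.94, -0.342, -0.001, -0.001]
contact_force: [0.2, 0.0, 0.2]
opening: 0.802
```

```bash
python3 - <<'E'
from h import *; from plant import ctrl
s=ctrl.get_state(); go(s,[.57,-.2156,.2])
P=dict(white=(.6216,.2116),yellow=(.6115,.1322),orange=(.6015,.0529),sky=(.5629,-.136),mint=(.5703,-.2156),navy=(.6426,-.1286),green=(.65,-.2082))
for k,p in P.items(): print(k,(3*(proj(CAM["top"],[*p,.103])-[205,130])).round(),(3*(proj(CAM["scene"],[*p,.103])-[190,110])).round())
ims=[]
for n,(a,b,c,d) in dict(top=(130,260,205,471),scene=(110,310,190,420)).items():
    f=ctrl.read_camera(n)["frame"][a:b,c:d,::-1]
    cv2.imwrite(f"pics/{n}f.png",cv2.resize(f,None,fx=3,fy=3,interpolation=cv2.INTER_CUBIC))
E
```

```text
t 28.38 pos [ 0.4497 -0.4534  0.2421] yaw -40.0 tilt 0.13 open 0.802 F [0.2 0.  0.2]
linear mm [ -60.6 -259.5   42.5] rotz None
white [ 60. 104.] [589. 474.]
yellow [154. 113.] [506. 413.]
orange [249. 122.] [427. 356.]
sky [476. 162.] [266. 221.]
mint [570. 150.] [188. 187.]
navy [463.  69.] [216. 289.]
green [556.  59.] [137. 252.]
```

View pics/topf.png

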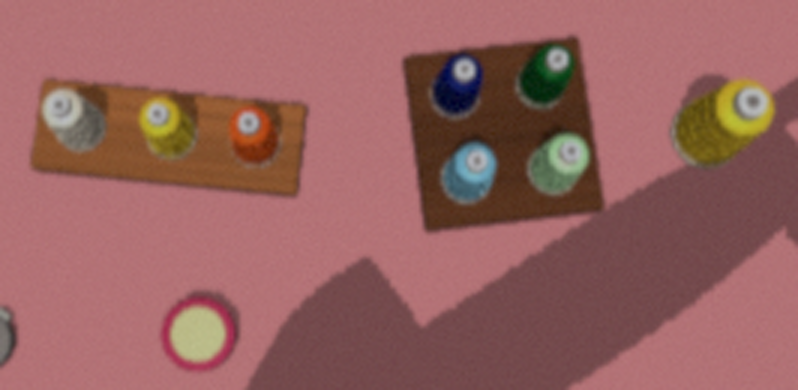

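View pics/scenef.png

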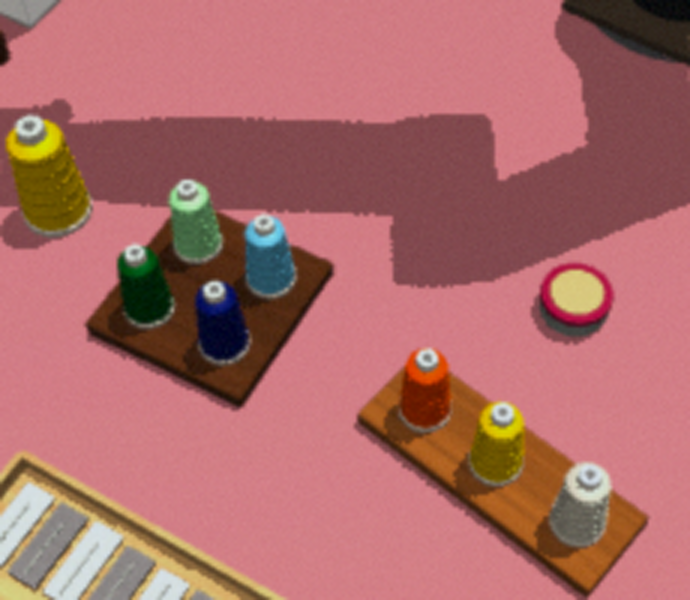

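Both pictures show all seven cones upright. Their tips are within about 4 crop px (roughly 1.5 px in the image) of where fully seated cones must show: yellow (157,114), orange (248,122), sky (477,161), mint (571,150). White, navy, dark green and the tin have not moved.

```bash
python3 -c "
from plant import ctrl
print(ctrl.sign_off())"
```

```text
the job is handed in; nothing more can be done
None
```

All four stray cones are back on their own pegs, and the job was handed in at about 28.5 s of robot time. I moved them one at a time:

1. Yellow (the smaller one) to the long rack's middle peg.
2. Sky blue to the square rack's front left peg, in front of navy.
3. Orange to the long rack's end peg away from white. It had to come after sky blue, which was standing on that peg.
4. Mint to the square rack's front right peg, in front of dark green.

**Last checks:** in the final top and scene pictures, every cone stands upright. The tips are within about 1.5 px of where fully seated cones should show. White, navy, dark green, the pin tin and the larger yellow cone look unmoved, and the gripper is well clear.

**One disagreement:** the fingers closed to 39–41 mm on the cones, against the 36 mm thread width given. I did not look into why; it could mean the pads gripped a little lower than intended. All four cones stayed firm and upright while carried. I viewed 14 pictures.

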